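Stack the spice things away in two towers

ROBOT

A 6-joint arm with a two-finger parallel gripper is mounted at the origin on the work surface. World frame = base frame: x ahead of the robot, y to its left, z up, the work surface at z = 0. Lengths are in m, angles in degrees, forces in N, time in s.
With the tool pointing down it reaches from about 0.25 to 0.725 m from the base axis. Payload 9.7 kg.
Tool frame: the origin (TCP) lies on the centre line of the jaws, within the pads' length; the fingertips stand 17 mm ahead of it and the grasp point (between the pads) lies 2 mm behind it (bot.tip_extent is the distance from the TCP to the fingertips, in m); z points along the fingers, y is the line along which they close (so a half turn about z gives the same grasp; the last joint's range is limited). The gripper opens to 85 mm and grips with 20 to 120 N. Pads are 22 mm wide; open, the fingers measure 114 mm over their backs; the gripper's body (76 mm by 85 mm) begins 54 mm behind the grasp point. The pads swing forward as they close: fully open they stand 13 mm farther back than shut.
Start: joints at [74.714, 4.979, 10.078, 95.1, 0, 90], TCP at [0.145, 0.531, 0.248] pointing down, gripper open.
Joint ranges: [-179.16, 179.16], [-48.56, 103.87], [-65.8, 70.77], [-126.05, 130.52], [-82.76, 87.17], [-180, 180]. Speed limits (degrees/s): [127.2, 127.2, 147.25, 180, 180, 180].

INTERFACE

Orientations are given as [roll, pitch, yaw] about the fixed x, y, z axes, in that order (R = Rz(yaw) Ry(pitch) Rx(roll)).
In Python, from workcell import bot gives the robot as it stands.
- The arm moves only by the tool carry_out, never from a script. Its argument "moves" is text: rows parted by semicolons, each of 7 numbers parted by spaces: the shift along the tool's x, y, z in mm, then the turn, a rotation vector about the tool's x, y, z in degrees, then the finger opening in mm, from 0 to 85.4. A call has 1 to 20 rows; each row is the pose to reach, as a shift and turn from the pose commanded when the call began, along the tool's axes at that moment; what a row does not reach only later rows make up. A row lasts 1/10 s, in which the tool goes at most 50 mm and 8.59 degrees, less where a joint would pass 70% of its speed; a pose out of reach is approached as far as the arm can. A call with a gripper value outside its range is refused whole. The fingers move at their own pace and stop on an object; "force" is the grip in N (left out, the last holds). Time passes only in rows, so rows that repeat a pose let the fingers close. It gives the time, the measured TCP pose, the force, the opening and the grip force at its end, in the units of the state.
- bot.get_obs(): the state, without advancing time (a new reading comes with each control period).
- bot.camera(name): name is "scene" or "top"; returns a dict with "img" (480x640x3 uint8, red, green, blue), "mtx" (3x3 intrinsics, pixels), "position" and "orientation" of the camera in the world. Camera axes: x right, y up, looking along -z (the intrinsics and any distortion apply to the point x, -y, -z); pixel columns grow to the right and rows downward; lengths in m; the calibration is good to about 2 mm. A picture is of the moment at which its call begins. There is no depth.
- bot.job_done(): hands the job in; it is judged then, once.
The state is a dict: "time": time; "q": joint angles; "qd": joint speeds; "joint_efforts": joint torques, N m; "ee_pos": TCP position; "tcp_rot": TCP orientation; "wrist_force": force on the tool from outside, world axes, zero at the start; "torque": the same for the moment, N m; "opening": finger opening in m; "grasp_force": force on a finger pad.
Only numpy, scipy, OpenCV 4.12 (cv2) and the standard library are available. Lean on these libraries where they do the work, as an engineer would, in place of code of your own. Each camera call takes 0.05 s, during which the arm holds its last target. There are 200 camera calls.

TASK

Tidy the spice things into two stacks. On the middle of the round wooden board: the wide steel tin, then the white ramekin upright and centred on the tin, then the slim steel tin standing inside the ramekin; on the middle of the square terracotta tile: the amber jar, then the steel funnel mouth-down over the jar's lid, sitting straight. Leave the yellow scoop and the pepper mill where they are.

Things in the scene. Friction and masses are not known exactly. Their poses are not given: they have to be found in the camera images.
- board: Round wooden board lying flat, 110 mm across, 12 mm thick, fixed to the counter. Target of the first stack. Origin: centre of its underside, z up.
- tile: Square terracotta tile lying flat, 104 x 104 mm, 10 mm thick, fixed to the counter. Target of the second stack. Origin: centre of its underside, z up.
- wide_tin: Closed round steel tin, the low wide one: 64 mm across, 45 mm high, straight sides, flat top; stands upright. Origin: centre of its underside, z up.
- ramekin: White ceramic ramekin, open upward: 60 mm across at the rim, 56 mm at the foot (ribs stand 1 to 2 mm proud there), 34 mm high, wall 4 mm, inner floor 5 mm above its underside, inside at least 48 mm across; stands upright. Origin: centre of its underside, z up.
- slim_tin: Closed round steel tin, the tall slim one: 36 mm across, 65 mm high, straight sides, flat top; stands upright. In the ramekin its top stands 36 mm above the ramekin's rim. Origin: centre of its underside, z up.
- jar: Closed amber glass jar: body 46 mm across up to 56 mm, neck 40 mm, brass-coloured screw lid 44 mm across from 63 mm to the flat top at 80 mm; stands upright. Origin: centre of its underside, z up.
- funnel: Steel funnel standing on its wide mouth, spout up: outside 70 mm across over a 7 mm straight rim at the mouth, tapering to 16 mm at 47 mm height, then a nearly straight round spout 15 to 16 mm thick up to 95 mm; walls 2.5 mm, hollow and open at both ends. Set mouth-down over the jar it slides over the lid and comes to rest with its mouth about 23 mm below the lid's top. Origin: centre of the mouth, z up the spout.
- scoop: Bystander, to be left alone: loose yellow plastic scoop, 134 mm long with its handle along its -x, 48 mm wide, 28 mm high. Origin on the underside near the middle.
- mill: Bystander, to be left alone: loose pale wooden pepper mill, 52 mm across at the foot, 97 mm high, upright. Origin: centre of its underside, z up. (Not listed: a fixed spice cupboard 240 mm high, well to the robot's right, 0.5 m and more from its centre line.)
There are look-alikes about, which are no part of the job. What is shaped like the ramekin but green or purple is not meant. Of the things like the jar, leave any that is green; of the rest the larger one is meant.

How it is judged:
By the outcome, as a careful person would: the job done as asked, in the order asked, and still so for the second after the job is handed in, with the robot touching nothing.
It also fails if it takes over 152 s, if anything falls off the work surface, if the arm or the gripper's body presses on something with over 40 N, if the wrist force passes 120 N, or if a joint passes its speed limit or range.

## Working session

There is one attempt and no reset: what is moved stays moved. The work goes in short steps, Python scripts to look and compute and a tool call to move; the robot and the scene stay as the last step left them, time stands still between calls to the robot, and variables do not carry over. Pictures are saved under pics/ and viewed, at most 14 in all, crops included, and the job is handed in when it is done.

Besides the shell and the picture viewer there is one more tool, called after "Request:" as name(argument=value, ...) on one line, values as JSON. carry_out: Moves the arm, as the interface text tells. Its arguments: {"type":"object","properties":{"moves":{"type":"string"},"force":{"type":"number"}},"required":["moves"]}

```bash
ls; mkdir -p pics; python3 - <<'E'
from workcell import bot
import cv2,numpy as np
for n in("scene","top"):
    c=bot.camera(n); cv2.imwrite(f"pics/{n}0.png",c["img"][:,:,::-1])
    print({k:(np.round(v,4).tolist() if not isinstance(v,str) else v) for k,v in c.items() if k!="img"})
print(bot.get_obs())
E
```

```text
pics
{'mtx': [[590.1177, 0.0, 309.5131], [0.0, 590.1177, 237.2009], [0.0, 0.0, 1.0]], 'position': [1.2429, -0.033, 0.9123], 'orientation': [39.0038, -0.0268, 86.3385]}
{'mtx': [[507.5892, 0.0, 323.7628], [0.0, 507.5892, 244.9904], [0.0, 0.0, 1.0]], 'position': [0.4549, 0.0024, 1.201], 'orientation': [3.5544, -0.0081, -90.0101]}
{'time': 0.1, 'q': array([7.47124552e+01, 5.00979103e+00, 1.00399059e+01, 9.50986878e+01,
       9.45372224e-04, 9.00018416e+01]), 'qd': array([ 0.05386602, -0.01921153,  0.08184116, -0.0192917 ,  0.05598636,
        0.01082521]), 'joint_efforts': array([ 7.00248202e-04, -5.21559906e+01,  4.65655947e+01,  1.60429295e-02,
        1.37697700e-05,  1.68946082e-05]), 'ee_pos': array([0.14496548, 0.53037428, 0.24764443]), 'tcp_rot': array([-1.79931427e+02, -9.43167476e-04,  1.64710612e+02]), 'wrist_force': array([ 0.83798455, -0.08303969, -0.64423133]), 'torque': array([ 0.00328364,  0.04765652, -0.01566146]), 'grasp_force': 0.0, 'opening': 0.08557190681422398}
```

View pics/scene0.png

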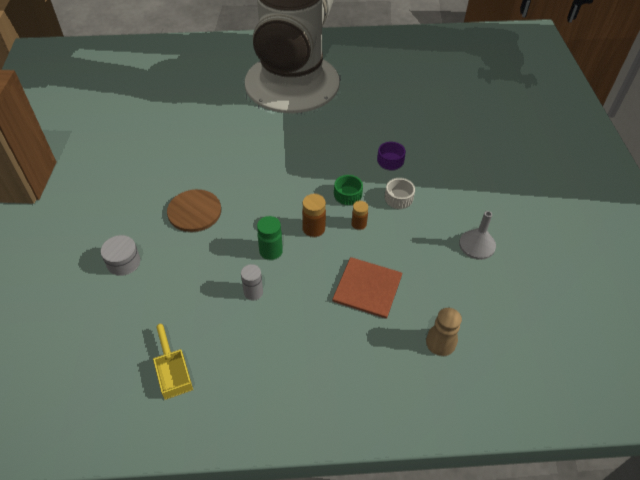

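View pics/top0.png

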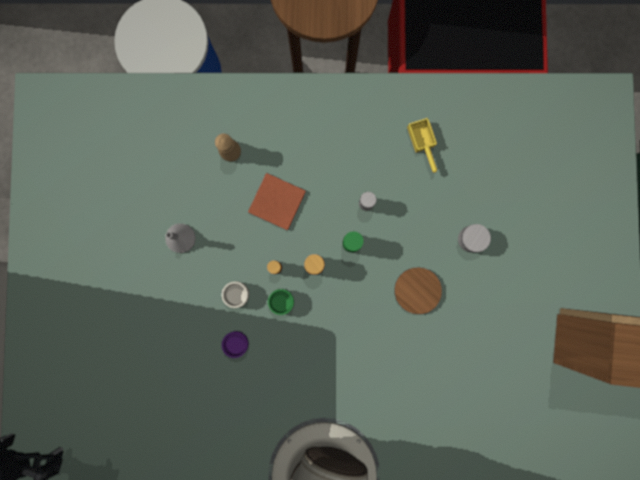

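The candidates, in top-view pixels:
- **Ramekins:** white (235,294), green (281,301) and purple (235,343). The white one is meant.
- **Jars:** large amber (314,264), small amber (275,267) and green (353,242). The larger amber one is meant.
- **Tins:** wide (476,238) and slim (368,200).
- **Others:** funnel (180,238), tile (277,201), board (418,290).

I'll confirm the picks in an enlarged crop and measure.

```bash
cat > h.py <<'E'
from workcell import bot
import cv2,numpy as np
from scipy.spatial.transform import Rotation as Ro
from scipy.optimize import least_squares
def cam(n): 
    c=bot.camera(n); c["R"]=Ro.from_euler("xyz",c["orientation"],degrees=True).as_matrix(); return c
def ray(c,u,v):
    K=c["mtx"]; d=np.array([(u-K[0,2])/K[0,0],-(v-K[1,2])/K[1,1],-1.]); return c["R"]@d
def onz(c,u,v,z):
    d=ray(c,u,v); p=np.array(c["position"]); return (p+d*(z-p[2])/d[2])[:2]
def proj(c,P):
    q=(np.atleast_2d(P)-c["position"])@c["R"]; K=c["mtx"]
    return np.c_[K[0,2]-K[0,0]*q[:,0]/q[:,2],K[1,2]+K[1,1]*q[:,1]/q[:,2]]
E
python3 - <<'E'
from h import *
t=cam("top");s=cam("scene")
cv2.imwrite("pics/t1.png",cv2.resize(t["img"][120:320,160:500,::-1],None,fx=2.3,fy=2.3,interpolation=cv2.INTER_CUBIC))
cv2.imwrite("pics/s1.png",cv2.resize(s["img"][140:310,235:500,::-1],None,fx=3,fy=3,interpolation=cv2.INTER_CUBIC))
for n,u,v,z in[("wide",476,238,.045),("slim",368,200,.065),("ram",235,294,.034),("jar",314,264,.08),("sjar",275,267,.05),("board",418,290,.012),("tile",277,201,.01)]: print(n,onz(t,u,v,z).round(4))
for n,u,v,z in[("wide",120,247,.045),("slim",251,271,.065),("ram",400,187,.034),("jar",314,203,.08),("board",195,210,.012),("tile",368,287,.01)]: print(n,onz(s,u,v,z).round(4))
E
```

```text
wide [ 0.5427 -0.3455]
slim [ 0.6271 -0.0975]
ram [0.415  0.2055]
jar [0.4825 0.0238]
sjar [0.4765 0.1127]
board [ 0.4235 -0.2177]
tile [0.6331 0.1127]
wide [ 0.543  -0.3421]
slim [ 0.6283 -0.0968]
ram [0.4123 0.2071]
jar [0.4872 0.0243]
board [ 0.4293 -0.2145]
tile [0.6383 0.1141]
```

View pics/t1.png

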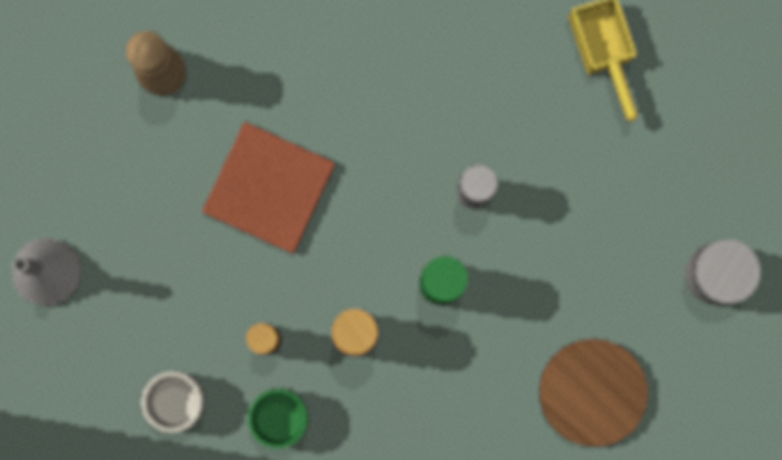

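View pics/s1.png

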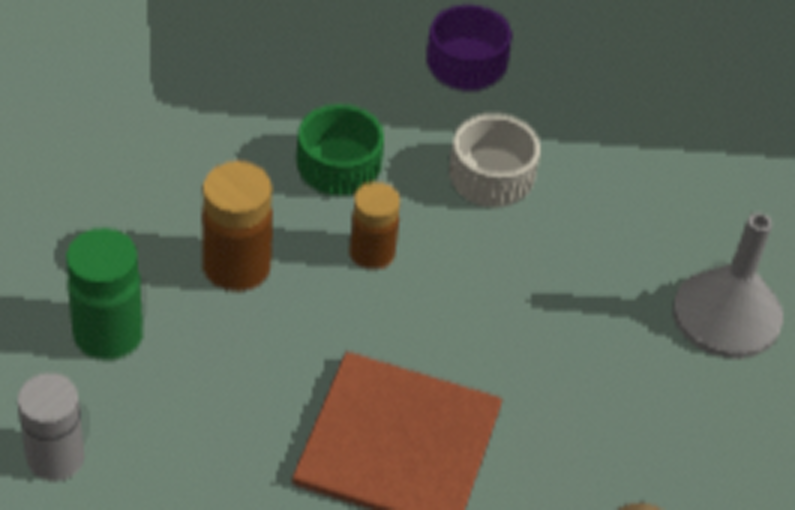

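The crops confirm it. The white ribbed ramekin (top 235,295) and the larger amber jar (top 314,264) are the ones meant; the amber one at (274,267) is clearly smaller. Next I'll fit silhouettes in both views.

```bash
cat >> h.py <<'E'
M={"wide":[(.032,0),(.032,.045)],"slim":[(.018,0),(.018,.065)],"ram":[(.029,0),(.030,.034)],"jar":[(.023,0),(.023,.056),(.022,.063),(.022,.08)],
"funnel":[(.035,0),(.035,.007),(.008,.047),(.0075,.095)],"board":[(.055,0),(.055,.012)],"tile":[(.052,0),(.052,.01)]}
def centroid(m): 
    M_=cv2.moments(m,True); return np.array([M_["m10"],M_["m01"]])/max(M_["m00"],1),M_["m00"]
def model(c,n,x,y,z0,yaw):
    m=np.zeros((480*4,640*4),np.uint8); a=np.linspace(0,2*np.pi,60,endpoint=False)
    rings=[]
    for r,z in M[n]:
        P=np.c_[x+r*np.cos(a),y+r*np.sin(a),0*a+z0+z]
        if n=="tile":
            b=yaw+np.pi/4+np.arange(4)*np.pi/2; P=np.c_[x+r*2**.5*np.cos(b),y+r*2**.5*np.sin(b),0*b+z0+z]
        rings.append(proj(c,P))
    for p,q in zip(rings,rings[1:]):
        cv2.fillConvexPoly(m,cv2.convexHull((np.r_[p,q]*4+1.5).round().astype(np.int32)),1)
    cc,ar=centroid(m); return (cc-1.5)/4,ar/16
def fit(c,n,x,y,z0=0.,yaw=0.,dA=6,box=45):
    lab=cv2.cvtColor(c["img"],cv2.COLOR_RGB2LAB).astype(int)
    u0,v0=proj(c,[[x,y,z0+M[n][-1][1]/2]])[0].astype(int)
    a=lab[:,:,1]; w=a[max(v0-box,0):v0+box,max(u0-box,0):u0+box]; bg=np.median(w)
    m=(a>bg+dA).astype(np.uint8); k,l,st,ce=cv2.connectedComponentsWithStats(m)
    i=1+np.argmin([np.hypot(*(e-[u0,v0])) if s[4]>60 else 1e9 for e,s in zip(ce[1:],st[1:])])
    tgt=ce[i]
    r=least_squares(lambda p:model(c,n,p[0],p[1],z0,yaw)[0]-tgt,[x,y],diff_step=.02)
    return r.x.round(4),int(st[i][4]),int(model(c,n,*r.x,z0,yaw)[1])
E
python3 - <<'E'
from h import *
t=cam("top");s=cam("scene")
tc=[onz(t,160+p[0]/2.3-.3,120+p[1]/2.3-.3,.01) for p in[(246,123),(334,161),(294,252),(204,212)]]
d=tc[1]-tc[0]; yaw=np.arctan2(d[1],d[0]); print("tile",np.mean(tc,0).round(4),np.degrees(yaw)%90)
print("funnel spout top",onz(t,171.5,235,.095),onz(s,488,213.7,.095),"mouth",onz(s,477.5,243.7,.004))
for n,x,y in[("wide",.543,-.344),("slim",.627,-.097),("ram",.414,.206),("jar",.484,.024),("board",.426,-.216),("tile",.635,.113),("funnel",.54,.33)]:
    print(n,fit(t,n,x,y,yaw=yaw),fit(s,n,x,y,yaw=yaw))
E
```

```text
tile [0.6332 0.113 ] 66.47413653619664
funnel spout top [0.54554157 0.3350163 ] [0.54770426 0.34131271] mouth [0.54619969 0.34252785]
wide (array([ 0.5439, -0.3473]), 708, 767) (array([ 0.5442, -0.3467]), 1180, 1278)
slim (array([ 0.63  , -0.0983]), 238, 270) (array([ 0.6297, -0.098 ]), 634, 687)
ram (array([0.414 , 0.2066]), 491, 588) (array([0.3001, 0.2068]), 699, 713)
jar (array([0.4825, 0.0244]), 361, 340) (array([0.4829, 0.0242]), 924, 953)
board (array([ 0.4227, -0.2182]), 1790, 1793) (array([ 0.4228, -0.2182]), 1850, 1919)
tile (array([0.6333, 0.1141]), 2035, 1971) (array([0.6334, 0.1138]), 2813, 2839)
funnel (array([0.5462, 0.3419]), 667, 721) (array([0.5468, 0.3414]), 1016, 1080)
```

```bash
cat > g.py <<'E'
# usage: g.py x y z [yaw]  (m) -> shift in tool axes mm + rotvec deg
from h import *
import sys
o=bot.get_obs(); R=Ro.from_euler("xyz",o["tcp_rot"],degrees=True)
a=[float(v) for v in sys.argv[1:]]
T=Ro.from_euler("xyz",[180,0,a[3] if len(a)>3 else 90],degrees=True)
print("shift",(R.inv().apply(np.array(a[:3])-o["ee_pos"])*1000).round(1),"rot",np.degrees((R.inv()*T).as_rotvec()).round(1))
print(o["time"],o["ee_pos"].round(4),o["tcp_rot"].round(2),"F",o["wrist_force"].round(1),"T",o["torque"].round(2),o["opening"],o["grasp_force"])
E
python3 g.py .544 -.347 .2
```

```text
shift [-616.2 -741.2   48.4] rot [-0.   0.  74.7]
0.3 [0.145  0.5305 0.2481] [-179.98    0.    164.71] F [-0.1 -0.3  0.8] T [ 0.05 -0.03 -0.  ] 0.08494208096678359 0.0
```

Request:
carry_out(moves="-616 -741 48 0 0 74.7 85;-616 -741 48 0 0 74.7 85;-616 -741 48 0 0 74.7 85;-616 -741 48 0 0 74.7 85;-616 -741 48 0 0 74.7 85;-616 -741 48 0 0 74.7 85;-616 -741 48 0 0 74.7 85;-616 -741 48 0 0 74.7 85;-616 -741 48 0 0 74.7 85;-616 -741 48 0 0 74.7 85;-616 -741 48 0 0 74.7 85;-616 -741 48 0 0 74.7 85;-616 -741 48 0 0 74.7 85;-616 -741 48 0 0 74.7 85;-616 -741 48 0 0 74.7 85;-616 -741 48 0 0 74.7 85;-616 -741 48 0 0 74.7 85;-616 -741 48 0 0 74.7 85;-616 -741 48 0 0 74.7 85;-616 -741 48 0 0 74.7 85", force=40)

```text
time: 2.3
ee_pos: [0.5444, -0.3505, 0.1977]
tcp_rot: [-179.9, -0.0, 89.9]
wrist_force: [-0.4, 0.7, -0.6]
opening: 0.0853
grasp_force: 0.0
```

Request:
carry_out(moves="0 0 95 0 0 0 85;0 0 95 0 0 0 85;0 0 95 0 0 0 85;0 0 95 0 0 0 85;0 0 95 0 0 0 85")

```text
time: 2.8
ee_pos: [0.545, -0.3472, 0.1087]
tcp_rot: [179.8, 0.1, 90.0]
wrist_force: [0.4, -0.2, 1.0]
opening: 0.0849
grasp_force: 0.0
```

```bash
python3 g.py .544 -.347 .028; python3 - <<'E'
from h import *
s=cam("scene");t=cam("top")
a=cv2.resize(s["img"][150:300,70:220],(400,400),interpolation=3);b=cv2.resize(t["img"][165:315,400:550],(400,400),interpolation=3)
cv2.imwrite("pics/a2.png",np.hstack([a,b])[:,:,::-1])
E
```

```text
shift [ 0.4 -1.3 80.7] rot [0.2 0.1 0. ]
2.8 [ 0.545  -0.3472  0.1087] [1.798e+02 1.300e-01 9.002e+01] F [ 0.4 -0.2  1. ] T [0.   0.03 0.03] 0.0849035407530725 0.0
```

View pics/a2.png

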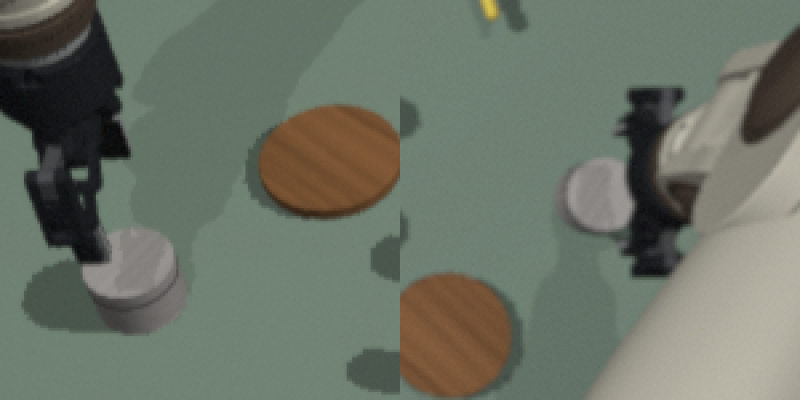

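The left half shows the gripper just above the wide tin (crop 130,265). The board is at (330,160). I'll check whether the parallax explains the sideways offset.

```bash
python3 - <<'E'
from h import *
s=cam("scene")
P=[[.545+.045,-.347,.105],[.545+.055,-.347,.105],[.545-.045,-.347,.105],[.545,-.347,.105],[.544,-.347,.045]]
print(((proj(s,P)-[70,150])*400/150).round(0))
E
```

```text
[[ 93. 259.]
 [ 90. 271.]
 [113. 156.]
 [103. 206.]
 [126. 260.]]
```

The projections match the finger pixels, so the calibration is good. I'll descend and grip.

Request:
carry_out(moves="0 -1 40 0 0 0 85;0 -1 80 0 0 0 85;0 -1 80 0 0 0 85;0 -1 80 0 0 0 85;0 -1 80 0 0 0 55;0 -1 80 0 0 0 55;0 -1 80 0 0 0 55;0 -1 80 0 0 0 55;0 -1 80 0 0 0 55;0 -1 80 0 0 0 55;0 -1 30 0 0 0 55;0 -1 30 0 0 0 55;0 -1 30 0 0 0 55", force=40)

```text
time: 4.25
ee_pos: [0.5441, -0.3475, 0.0784]
tcp_rot: [179.8, 0.2, 90.0]
wrist_force: [0.0, 0.5, -2.3]
opening: 0.062
grasp_force: 45.6
```

```bash
python3 g.py .4228 -.2182 .078
```

```text
shift [ 129.3 -121.3   -0.5] rot [0.2 0.2 0. ]
4.25 [ 0.5441 -0.3475  0.0784] [1.7976e+02 1.6000e-01 9.0010e+01] F [ 0.   0.5 -2.3] T [ 0.   -0.   -0.04] 0.061960941616604336 45.571759362683224
```

Request:
carry_out(moves="30 -30 0 0 0 0 55;60 -60 0 0 0 0 55;90 -90 0 0 0 0 55;129 -121 0 0 0 0 55;129 -121 0 0 0 0 55;129 -121 0 0 0 0 55;129 -121 0 0 0 0 55;129 -121 25 0 0 0 55;129 -121 25 0 0 0 55;129 -121 25 0 0 0 55;129 -121 25 0 0 0 55")

```text
time: 5.35
ee_pos: [0.4223, -0.2182, 0.051]
tcp_rot: [180.0, 0.0, 90.0]
wrist_force: [-0.3, -0.0, -1.2]
opening: 0.0628
grasp_force: 45.3
```

```bash
python3 g.py .4228 -.2182 .0405; python3 - <<'E'
from h import *
s=cam("scene");t=cam("top")
a=cv2.resize(s["img"][130:280,120:270],(400,400),interpolation=3);b=cv2.resize(t["img"][215:365,345:495],(400,400),interpolation=3)
cv2.imwrite("pics/a3.png",np.hstack([a,b])[:,:,::-1])
E
```

```text
shift [-0.   0.4 10.5] rot [ 0.  0. -0.]
5.35 [ 0.4223 -0.2182  0.051 ] [1.7998e+02 1.0000e-02 8.9990e+01] F [-0.3 -0.  -1.2] T [-0.04 -0.05  0.01] 0.06283861743183194 45.34197574113932
```

View pics/a3.png

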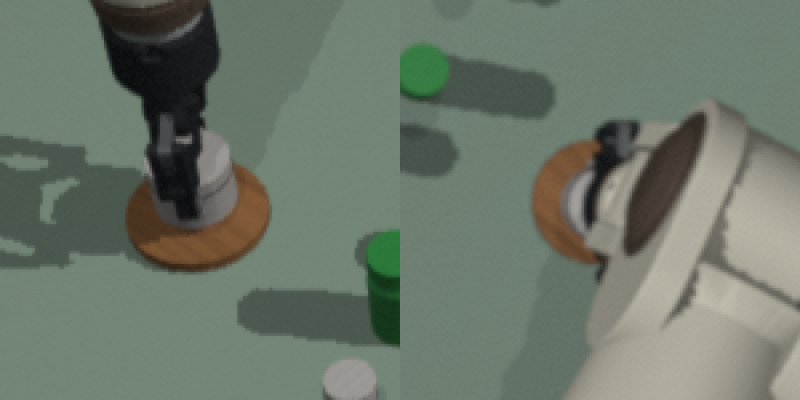

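The tin hangs upright just above the middle of the board (crop 190,180). I'll set it down.

Request:
carry_out(moves="0 0 5 0 0 0 55;0 0 9 0 0 0 55;0 0 10 0 0 0 55;0 0 10 0 0 0 55;0 0 10 0 0 0 55")

```text
time: 5.95
ee_pos: [0.4219, -0.2177, 0.0406]
tcp_rot: [180.0, 0.0, 90.0]
wrist_force: [-1.5, 1.5, 4.4]
opening: 0.0628
grasp_force: 46.0
```

Request:
carry_out(moves="0 0 10 0 0 0 85;0 0 10 0 0 0 85;0 0 10 0 0 0 85;0 0 10 0 0 0 85;0 0 -40 0 0 0 85;0 0 -90 0 0 0 85;40 0 -120 0 0 0 85;424 -9 -120 0 0 0 85;424 -9 -120 0 0 0 85;424 -9 -120 0 0 0 85;424 -9 -120 0 0 0 85;424 -9 -120 0 0 0 85;424 -9 -120 0 0 0 85;424 -9 -120 0 0 0 85;424 -9 -120 0 0 0 85;424 -9 -120 0 0 0 85;424 -9 -120 0 0 0 85;424 -9 -120 0 0 0 85")

```text
time: 7.75
ee_pos: [0.4128, 0.2056, 0.1604]
tcp_rot: [-180.0, 0.0, 90.0]
wrist_force: [-0.3, 0.5, 0.1]
opening: 0.0849
grasp_force: 0.0
```

```bash
python3 g.py .4135 .2067 .022; python3 - <<'E'
from h import *
s=cam("scene");t=cam("top")
for c in(t,s): print(fit(c,"wide",.4228,-.2182,.012),fit(c,"board",.4228,-.2182))
a=cv2.resize(s["img"][130:280,120:270],(400,400),interpolation=3);b=cv2.resize(t["img"][215:365,345:495],(400,400),interpolation=3)
cv2.imwrite("pics/a4.png",np.hstack([a,b])[:,:,::-1])
cv2.imwrite("pics/a5.png",cv2.resize(s["img"][110:260,310:510],(800,600),interpolation=3)[:,:,::-1])
E
```

```text
shift [  1.1   0.7 138.4] rot [-0.  0. -0.]
7.75 [0.4128 0.2056 0.1604] [-1.800e+02  1.000e-02  8.998e+01] F [-0.3  0.5  0.1] T [-0.04 -0.03  0.  ] 0.084866382015589 0.0
(array([ 0.4234, -0.212 ]), 1743, 730) (array([ 0.4227, -0.2177]), 1743, 1795)
(array([ 0.4437, -0.2135]), 1995, 1121) (array([ 0.4162, -0.2194]), 1995, 1904)
```

View pics/a4.png

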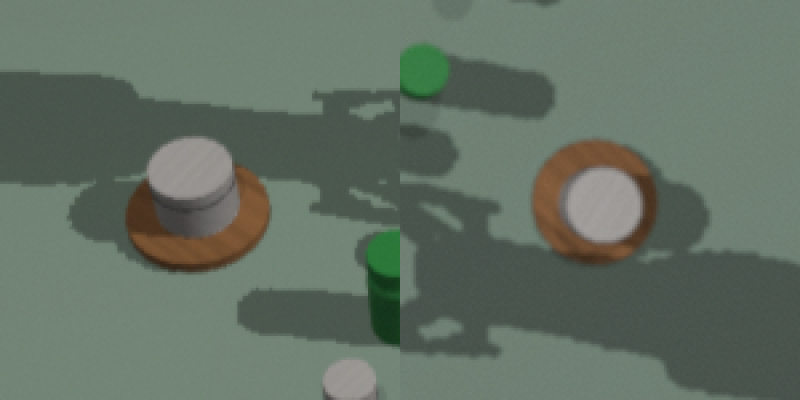

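The tin is upright on the board and roughly centred (scene crop 190,168; top crop 604,205). I'll measure it more exactly and lower over the ramekin.

```bash
cat > m.py <<'E'
from h import *
# centre of the tin's light top disc by saturation
def disc(c,x,y,z,r,smax=60,box=25):
    u,v=proj(c,[[x,y,z]])[0].astype(int); hsv=cv2.cvtColor(c["img"],cv2.COLOR_RGB2HSV)[v-box:v+box,u-box:u+box]
    lab=cv2.cvtColor(c["img"],cv2.COLOR_RGB2LAB)[v-box:v+box,u-box:u+box,1]
    m=((hsv[...,1]<smax)&(hsv[...,2]>90)&(lab>124)).astype(np.uint8)
    k,l,st,ce=cv2.connectedComponentsWithStats(m); i=1+np.argmax(st[1:,4]); b=st[i]
    return (u-box+ce[i][0],v-box+ce[i][1]),b
E
python3 - <<'E'
from m import *
t=cam("top");s=cam("scene")
(u,v),b=disc(t,.422,-.218,.057,.032); print(u,v,b,onz(t,u,v,.055))
(u,v),b=disc(s,.422,-.218,.057,.032); print(u,v,b)
print(onz(t,421.2,291.6,.057),onz(s,191,192.8,.057), onz(t,234.6,294.5,.034))
E
```

```text
420.26141078838174 291.2780082987552 [  9  11  31  29 723] [ 0.42173949 -0.21481686]
193.46928746928748 196.2800982800983 [ 10  14  35  36 814]
[ 0.42107672 -0.21653664] [ 0.42354154 -0.21596752] [0.41385888 0.20638106]
```

View pics/a5.png

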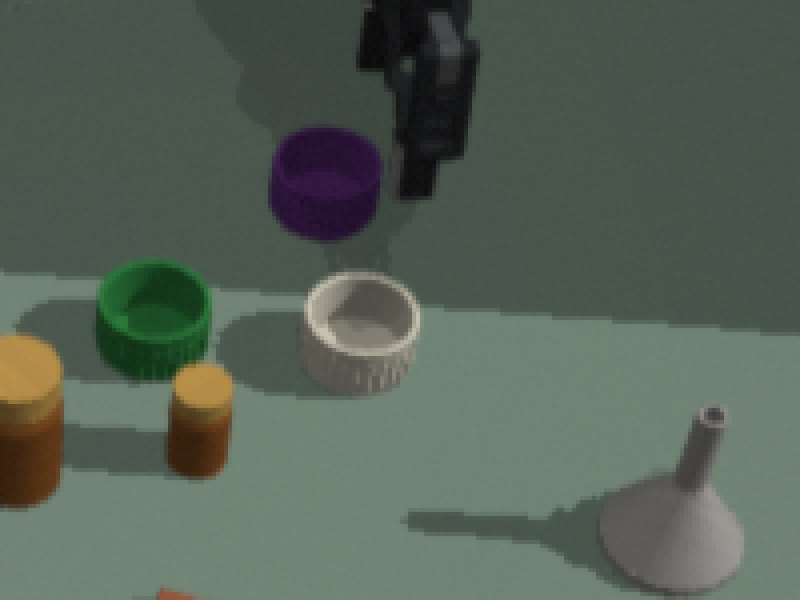

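The ramekin is at crop (361,313), consistent with the fit at about (0.414, 0.2065). I'll lower and grip.

Request:
carry_out(moves="1 1 45 0 0 0 85;1 1 90 0 0 0 85;1 1 120 0 0 0 85;1 1 132 0 0 0 85;1 1 132 0 0 0 85;1 1 132 0 0 0 50;1 1 132 0 0 0 50;1 1 132 0 0 0 50;1 1 132 0 0 0 50;1 1 132 0 0 0 50;1 1 132 0 0 0 50;1 1 132 0 0 0 50;1 1 100 0 0 0 50;1 1 60 0 0 0 50;1 1 20 0 0 0 50;1 1 20 0 0 0 50;1 1 20 0 0 0 50", force=40)

```text
time: 9.65
ee_pos: [0.4145, 0.2077, 0.1419]
tcp_rot: [179.8, -0.1, 90.0]
wrist_force: [-0.2, 0.2, -2.3]
opening: 0.0576
grasp_force: 44.1
```

```bash
python3 g.py .4222 -.217 .140;python3 - <<'E'
from h import *
s=cam("scene");t=cam("top")
a=cv2.resize(s["img"][110:260,310:460],(400,400),interpolation=3);b=cv2.resize(t["img"][215:365,165:315],(400,400),interpolation=3)
cv2.imwrite("pics/a6.png",np.hstack([a,b])[:,:,::-1])
E
```

```text
shift [-424.7    7.6    1.3] rot [ 0.2 -0.1  0. ]
9.65 [0.4145 0.2077 0.1419] [ 1.7983e+02 -8.0000e-02  9.0020e+01] F [-0.2  0.2 -2.3] T [-0.05  0.05 -0.01] 0.057633174513964956 44.124903618358076
```

View pics/a6.png

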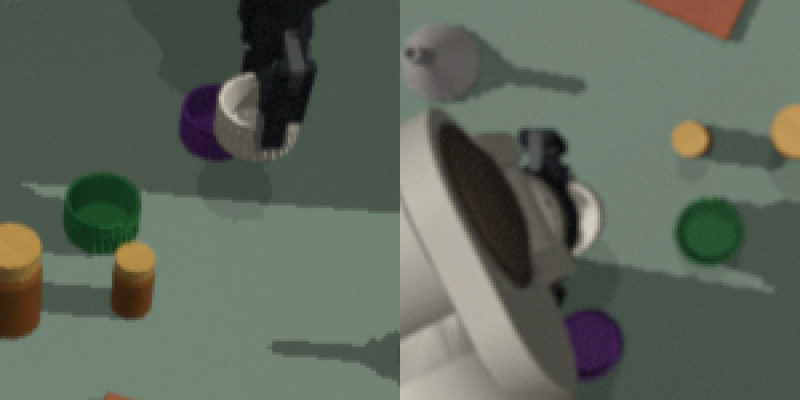

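The ramekin is held level (scene crop 257,115). I'll carry it over the tin.

Request:
carry_out(moves="-30 0 0 0 0 0 50;-70 2 0 0 0 0 50;-115 3 0 0 0 0 50;-160 4 0 0 0 0 50;-205 5 0 0 0 0 50;-250 6 0 0 0 0 50;-295 7 0 0 0 0 50;-340 8 0 0 0 0 50;-380 8 0 0 0 0 50;-410 8 0 0 0 0 50;-425 8 0 0 0 0 50;-425 8 0 0 0 0 50;-425 8 0 0 0 0 50;-425 8 30 0 0 0 50;-425 8 40 0 0 0 50;-425 8 40 0 0 0 50;-425 8 40 0 0 0 50")

```text
time: 11.45
ee_pos: [0.422, -0.2171, 0.1009]
tcp_rot: [180.0, 0.0, 90.1]
wrist_force: [0.7, -0.0, -0.7]
opening: 0.0579
grasp_force: 44.1
```

```bash
python3 g.py .4222 -.217 .086;python3 - <<'E'
from h import *
s=cam("scene")
print("held ram expected u (crop6)",(proj(s,[[.4145,.2077,.130]])-[310,110])*400/150)
cv2.imwrite("pics/a7.png",cv2.resize(s["img"][110:260,110:310],(800,600),interpolation=3)[:,:,::-1])
o=bot.get_obs()["ee_pos"]
print((proj(s,[[o[0],o[1],o[2]-.028],[o[0],o[1],o[2]+.006],[.422,-.217,.057],[.422,-.217,.012]])-[110,110])*4)
E
```

```text
shift [ 0.1  0.2 14.9] rot [0.  0.  0.1]
11.45 [ 0.422  -0.2171  0.1009] [179.99   0.    90.07] F [ 0.7 -0.  -0.7] T [ 0.03 -0.01  0.04] 0.05785734598135172 44.09944183425978
held ram expected u (crop6) [[257.18607228 115.14203271]]
[[316.13779415 306.55912879]
 [304.93786016 257.28388703]
 [322.10240956 329.03652444]
 [335.84230563 389.59558771]]
```

View pics/a7.png

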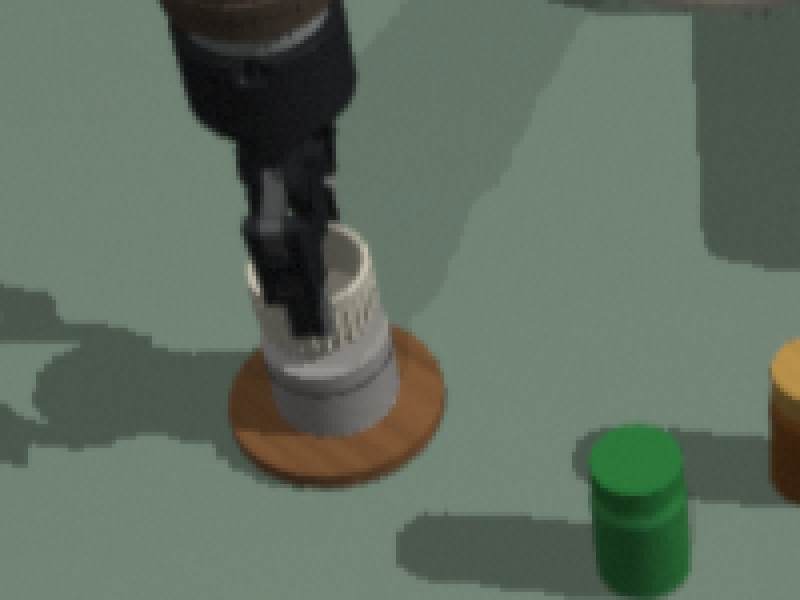

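The ramekin is lined up with the tin: its foot is centred at about crop x 320 and the tin top at 328, the slant expected from the perspective. I'll lower it.

Request:
carry_out(moves="0 0 6 0 0 0 50;0 0 11 0 0 0 50;0 0 14 0 0 0 50;0 0 15 0 0 0 50;0 0 15 0 0 0 50;0 0 15 0 0 0 50")

```text
time: 12.1
ee_pos: [0.4221, -0.2179, 0.0879]
tcp_rot: [179.9, 0.1, 90.0]
wrist_force: [-7.7, 4.3, 22.0]
opening: 0.0578
grasp_force: 46.0
```

Request:
carry_out(moves="0 0 -1 0 0 0 50;0 0 -1 0 0 0 50;0 0 -1 0 0 0 85;0 0 -1 0 0 0 85;0 0 -1 0 0 0 85;0 0 -1 0 0 0 85;0 0 -20 0 0 0 85;0 0 -50 0 0 0 85;0 0 -90 0 0 0 85;100 180 -95 0 0 0 85;121 208 -95 0 0 0 85;121 208 -95 0 0 0 85;121 208 -95 0 0 0 85;121 208 -95 0 0 0 85;121 208 -95 0 0 0 85;121 208 -95 0 0 0 85")

```text
time: 13.7
ee_pos: [0.63, -0.096, 0.1791]
tcp_rot: [-179.9, -0.0, 90.1]
wrist_force: [-0.8, -0.4, 0.7]
opening: 0.0852
grasp_force: 0.0
```

```bash
python3 g.py .630 -.098 .055;python3 - <<'E'
from h import *
s=cam("scene");t=cam("top")
a=cv2.resize(s["img"][130:280,120:270],(400,400),interpolation=3);b=cv2.resize(t["img"][215:365,345:495],(400,400),interpolation=3)
cv2.imwrite("pics/a8.png",np.hstack([a,b])[:,:,::-1])
E
```

```text
shift [ -2.    0.2 124.1] rot [-0.1 -0.   0.1]
13.7 [ 0.63   -0.096   0.1791] [-1.7989e+02 -1.0000e-02  9.0090e+01] F [-0.8 -0.4  0.7] T [ 0.04  0.04 -0.01] 0.08521539176360249 0.0
```

View pics/a8.png

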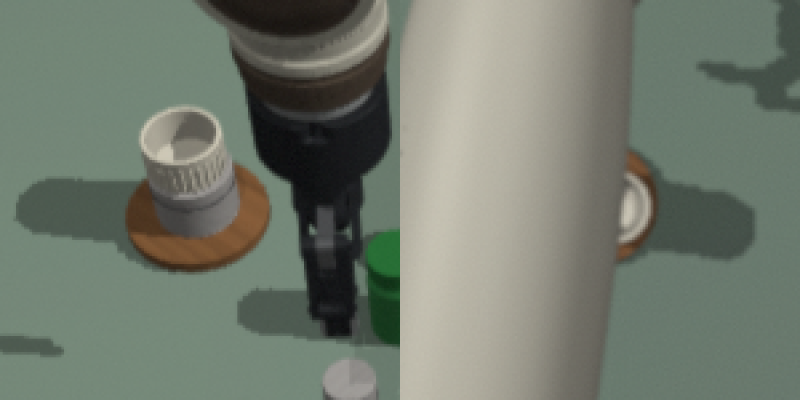

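The ramekin sits upright and centred on the tin (rim at scene crop 182,134). Now the slim tin.

Request:
carry_out(moves="-2 0 40 0 0 0 60;-2 0 80 0 0 0 60;-2 0 110 0 0 0 60;-2 0 125 0 0 0 60;-2 0 125 0 0 0 60;-2 0 125 0 0 0 25;-2 0 125 0 0 0 25;-2 0 125 0 0 0 25;-2 0 125 0 0 0 25;-2 0 125 0 0 0 25;-2 0 125 0 0 0 25;-2 0 125 0 0 0 25;-2 0 90 0 0 0 25;-2 0 40 0 0 0 25;-2 0 -10 0 0 0 25;-2 0 -10 0 0 0 25;-2 0 -10 0 0 0 25", force=40)

```text
time: 15.5
ee_pos: [0.6307, -0.0987, 0.1928]
tcp_rot: [179.8, 0.0, 90.0]
wrist_force: [0.1, -1.0, -1.9]
opening: 0.0345
grasp_force: 40.4
```

```bash
python3 g.py .422 -.2175 .19;python3 - <<'E'
from h import *
s=cam("scene"); print("ram rim",onz(s,188,180,.091))
cv2.imwrite("pics/a9.png",cv2.resize(s["img"][170:320,150:350],(800,600),interpolation=3)[:,:,::-1])
o=bot.get_obs()["ee_pos"]; print((proj(s,[[o[0],o[1],o[2]-.053],[o[0],o[1],o[2]-.02],[o[0],o[1],o[2]+.012]])-[150,170])*4)
E
```

```text
shift [-118.7 -208.8    2. ] rot [0.2 0.  0. ]
15.5 [ 0.6307 -0.0987  0.1928] [1.7976e+02 4.0000e-02 9.0020e+01] F [ 0.1 -1.  -1.9] T [ 0.    0.01 -0.03] 0.03451842545447399 40.366413703231956
ram rim [ 0.42145908 -0.21663232]
[[386.2385386  305.63069666]
 [379.53981268 255.47142569]
 [372.69266749 204.20080882]]
```

View pics/a9.png

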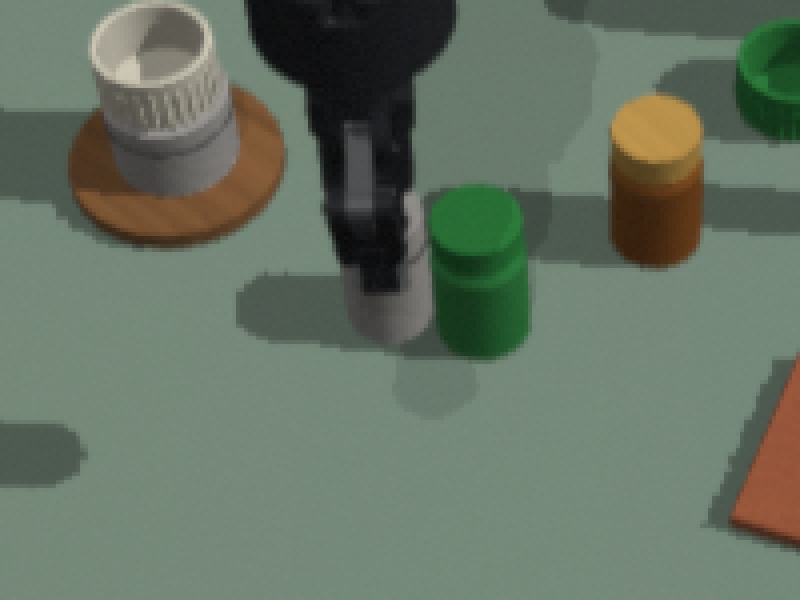

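The slim tin is held straight (foot at crop x 388, expected 387). I'll carry it over the ramekin.

Request:
carry_out(moves="-18 -30 0 0 0 0 25;-38 -66 0 0 0 0 25;-58 -102 0 0 0 0 25;-78 -138 0 0 0 0 25;-98 -174 0 0 0 0 25;-112 -198 0 0 0 0 25;-118 -209 0 0 0 0 25;-118 -209 0 0 0 0 25;-118 -209 0 0 0 0 25;-118 -209 25 0 0 0 25;-118 -209 38 0 0 0 25;-118 -209 38 0 0 0 25;-118 -209 38 0 0 0 25")

```text
time: 16.85
ee_pos: [0.4211, -0.2163, 0.1523]
tcp_rot: [-180.0, -0.0, 90.1]
wrist_force: [-0.2, -0.3, 0.9]
opening: 0.0344
grasp_force: 40.4
```

```bash
python3 g.py .4218 -.217 .117;python3 - <<'E'
from h import *
s=cam("scene")
cv2.imwrite("pics/a10.png",cv2.resize(s["img"][110:260,110:310],(800,600),interpolation=3)[:,:,::-1])
o=bot.get_obs()["ee_pos"]
print((proj(s,[[o[0],o[1],o[2]-.054],[.4218,-.217,.091]])-[110,110])*4)
E
```

```text
shift [-0.7  0.7 35.3] rot [-0.  -0.   0.1]
16.85 [ 0.4211 -0.2163  0.1523] [-1.7996e+02 -2.0000e-02  9.0060e+01] F [-0.2 -0.3  0.9] T [-0.   -0.01  0.02] 0.03436335087620237 40.42813772059162
[[309.68273225 268.35904298]
 [311.1922439  280.5360031 ]]
```

View pics/a10.png

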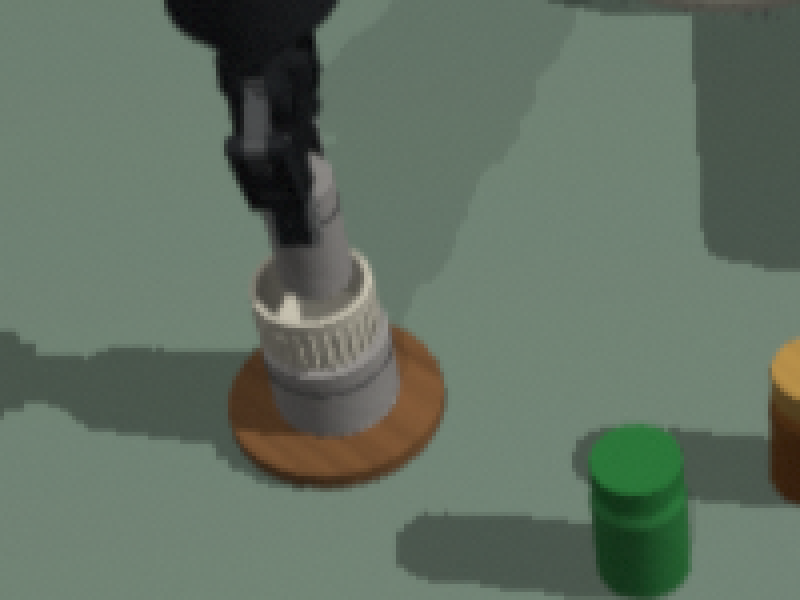

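The tin's foot is centred over the ramekin's opening (crop about 316,290). I'll lower it gently.

Request:
carry_out(moves="0 1 10 0 0 0 25;0 1 20 0 0 0 25;0 1 26 0 0 0 25;0 1 30 0 0 0 25;0 1 33 0 0 0 25;0 1 35 0 0 0 25;0 1 35 0 0 0 25;0 1 35 0 0 0 25")

```text
time: 17.7
ee_pos: [0.4219, -0.2169, 0.1198]
tcp_rot: [179.9, 0.1, 90.0]
wrist_force: [-8.1, 2.8, 19.1]
opening: 0.0343
grasp_force: 42.6
```

Request:
carry_out(moves="0 0 -1 0 0 0 25;0 0 -2 0 0 0 25;0 0 -2 0 0 0 60;0 0 -2 0 0 0 60;0 0 -2 0 0 0 60;0 0 -2 0 0 0 60;0 0 -20 0 0 0 60;0 0 -50 0 0 0 60;0 0 -90 0 0 0 60;240 60 -95 0 0 0 70;240 60 -95 0 0 0 70;240 60 -95 0 0 0 70;240 60 -95 0 0 0 70;240 60 -95 0 0 0 70;240 60 -95 0 0 0 70;240 60 -95 0 0 0 70;240 60 -95 0 0 0 70")

```text
time: 19.4
ee_pos: [0.4816, 0.0227, 0.2122]
tcp_rot: [-180.0, 0.0, 90.0]
wrist_force: [0.1, 0.0, 0.3]
opening: 0.0705
grasp_force: 0.0
```

```bash
python3 g.py .4827 .0243 .047;python3 - <<'E'
from h import *
s=cam("scene");t=cam("top")
a=cv2.resize(s["img"][110:260,120:270],(400,400),interpolation=3);b=cv2.resize(t["img"][215:365,345:495],(400,400),interpolation=3)
cv2.imwrite("pics/a11.png",np.hstack([a,b])[:,:,::-1])
E
```

```text
shift [  1.7   1.1 165.2] rot [-0.  0. -0.]
19.4 [0.4816 0.0227 0.2122] [-1.7998e+02  1.0000e-02  8.9990e+01] F [0.1 0.  0.3] T [-0.03  0.04 -0.04] 0.07046293930463662 0.0
```

View pics/a11.png

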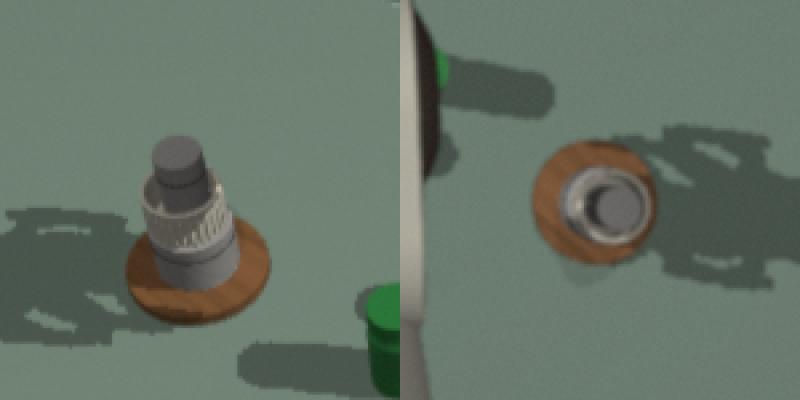

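Stack 1 stands straight: the slim tin is inside the ramekin (scene crop 178,155; top crop 612,206). That was my last allowed picture, so from here I check numerically with silhouette fits. Jar next.

Request:
carry_out(moves="2 1 45 0 0 0 70;2 1 90 0 0 0 70;2 1 130 0 0 0 70;2 1 155 0 0 0 70;2 1 165 0 0 0 70;2 1 165 0 0 0 70;2 1 165 0 0 0 35;2 1 165 0 0 0 35;2 1 165 0 0 0 35;2 1 165 0 0 0 35;2 1 165 0 0 0 35;2 1 165 0 0 0 35;2 1 165 0 0 0 35;2 1 125 0 0 0 35;2 1 85 0 0 0 35;2 1 65 0 0 0 35;2 1 65 0 0 0 35;2 1 65 0 0 0 35", force=40)

```text
time: 21.3
ee_pos: [0.483, 0.0254, 0.1473]
tcp_rot: [180.0, -0.0, 90.0]
wrist_force: [0.4, -0.5, -3.0]
opening: 0.0443
grasp_force: 42.4
```

```bash
python3 g.py .6333 .114 .147
```

```text
shift [ 88.6 150.4   0.5] rot [ 0. -0.  0.]
21.3 [0.483  0.0254 0.1473] [179.95  -0.    90.02] F [ 0.4 -0.5 -3. ] T [ 0.07  0.   -0.01] 0.04432532280604082 42.41020117420703
```

Request:
carry_out(moves="16 28 0 0 0 0 35;36 62 0 0 0 0 35;56 96 0 0 0 0 35;76 130 0 0 0 0 35;86 144 0 0 0 0 35;89 150 0 0 0 0 35;89 150 0 0 0 0 35;89 150 0 0 0 0 35;89 150 40 0 0 0 35;89 150 65 0 0 0 35;89 150 75 0 0 0 35;89 150 80 0 0 0 35;89 150 80 0 0 0 35;89 150 80 0 0 0 35")

```text
time: 22.7
ee_pos: [0.6333, 0.1144, 0.069]
tcp_rot: [179.9, -0.0, 90.0]
wrist_force: [-0.6, -0.2, -2.1]
opening: 0.0445
grasp_force: 42.4
```

```bash
python3 g.py .6333 .115 .057
```

```text
shift [ 0.6 -0.1 12. ] rot [ 0.1 -0.   0. ]
22.7 [0.6333 0.1144 0.069 ] [ 1.7988e+02 -2.0000e-02  9.0010e+01] F [-0.6 -0.2 -2.1] T [ 0.   -0.06  0.06] 0.04453399810879465 42.39232550840825
```

Request:
carry_out(moves="1 0 4 0 0 0 35;1 0 8 0 0 0 35;1 0 10 0 0 0 35;1 0 11 0 0 0 35;1 0 12 0 0 0 35;1 0 12 0 0 0 35")

```text
time: 23.3
ee_pos: [0.6332, 0.1156, 0.0594]
tcp_rot: [179.8, -0.0, 90.0]
wrist_force: [-10.8, -2.1, 24.4]
opening: 0.0445
grasp_force: 45.1
```

Request:
carry_out(moves="0 0 -1 0 0 0 35;0 0 -2 0 0 0 35;0 0 -2 0 0 0 75;0 0 -2 0 0 0 75;0 0 -2 0 0 0 75;0 0 -2 0 0 0 75;0 0 -40 0 0 0 75;0 0 -80 0 0 0 75;0 0 -120 0 0 0 75;226 -87 -140 0 0 0 55;226 -87 -140 0 0 0 55;226 -87 -140 0 0 0 55;226 -87 -140 0 0 0 55;226 -87 -140 0 0 0 55;226 -87 -140 0 0 0 55;226 -87 -140 0 0 0 55;226 -87 -140 0 0 0 55;226 -87 -140 0 0 0 55")

```text
time: 25.1
ee_pos: [0.5462, 0.3401, 0.1951]
tcp_rot: [-180.0, 0.0, 89.9]
wrist_force: [0.0, -0.4, -0.4]
opening: 0.0552
grasp_force: 0.0
```

```bash
python3 g.py .5465 .3417 .076; python3 - <<'E'
from h import *
s=cam("scene");t=cam("top")
# jar lid top (orange) on the tile: hue mask vs terracotta
for c in(t,s):
    h=cv2.cvtColor(c["img"],cv2.COLOR_RGB2HSV); u,v=proj(c,[[.633,.115,.085]])[0].astype(int)
    w=h[v-25:v+25,u-25:u+25]; m=((w[...,0]>14)&(w[...,0]<25)&(w[...,1]>110)&(w[...,2]>90)).astype(np.uint8)
    k,l,st,ce=cv2.connectedComponentsWithStats(m); i=1+np.argmax(st[1:,4]); p=ce[i]+[u-25,v-25]
    print(p,st[i],"z=.09",onz(c,*p,.09),"z=.082",onz(c,*p,.082))
    print(fit(c,"funnel",.5465,.3417))
E
```

```text
shift [  1.6   0.3 119.1] rot [-0.   0.  -0.1]
25.1 [0.5462 0.3401 0.1951] [-1.7999e+02  2.0000e-02  8.9920e+01] F [ 0.  -0.4 -0.4] T [ 0.02  0.02 -0.03] 0.055190909091078585 0.0
[273.0873494  196.42771084] [ 16  16  21  20 332] z=.09 [0.63127377 0.1139993 ] z=.082 [0.63254374 0.11480295]
(array([0.5464, 0.3419]), 664, 723)
[371.74889868 260.78634361] [ 13  15  25  25 454] z=.09 [0.63785175 0.11444305] z=.082 [0.63196468 0.11587741]
(array([0.5469, 0.3413]), 1013, 1079)
```

The jar stands on the tile at about (0.632, 0.1145). Now the funnel, by its spout.

Request:
carry_out(moves="2 0 45 0 0 0 55;2 0 85 0 0 0 55;2 0 110 0 0 0 55;2 0 121 0 0 0 55;2 0 121 0 0 0 55;2 0 121 0 0 0 5;2 0 121 0 0 0 5;2 0 121 0 0 0 5;2 0 121 0 0 0 5;2 0 121 0 0 0 5;2 0 121 0 0 0 5;2 0 121 0 0 0 5;2 0 121 0 0 0 5;2 0 121 0 0 0 5;2 0 80 0 0 0 5;2 0 40 0 0 0 5;2 0 0 0 0 0 5;2 0 -5 0 0 0 5;2 0 -5 0 0 0 5;2 0 -5 0 0 0 5", force=30)

```text
time: 27.2
ee_pos: [0.5454, 0.3432, 0.1988]
tcp_rot: [-179.9, 0.1, 90.0]
wrist_force: [-0.3, -0.3, -0.9]
opening: 0.015
grasp_force: 29.5
```

```bash
python3 g.py .6325 .1145 .20; python3 - <<'E'
from h import *
o=bot.get_obs()["ee_pos"]
for n in("top","scene"):
    c=cam(n); print(fit(c,"funnel",o[0],o[1],o[2]-.073))
E
```

```text
shift [-228.7   87.1   -1.1] rot [-0.1  0.1  0. ]
27.2 [0.5454 0.3432 0.1988] [-1.7991e+02  5.0000e-02  9.0020e+01] F [-0.3 -0.3 -0.9] T [ 0.05  0.01 -0.02] 0.01503748754694063 29.53349132090807
(array([0.468 , 0.4206]), 50997, 959)
(array([0.2766, 0.4943]), 547, 987)
```

Request:
carry_out(moves="-35 14 0 0 0 0 5;-75 29 0 0 0 0 5;-115 44 0 0 0 0 5;-155 59 0 0 0 0 5;-190 72 0 0 0 0 5;-215 82 0 0 0 0 5;-228 87 0 0 0 0 5;-228 87 0 0 0 0 5;-228 87 0 0 0 0 5;-228 87 20 0 0 0 5;-228 87 30 0 0 0 5;-228 87 30 0 0 0 5;-228 87 30 0 0 0 5")

```text
time: 28.6
ee_pos: [0.6324, 0.1161, 0.1704]
tcp_rot: [-180.0, -0.0, 90.1]
wrist_force: [-0.4, -0.3, -0.5]
opening: 0.0145
grasp_force: 29.5
```

```bash
python3 g.py .6325 .115 .142; python3 - <<'E'
from h import *
s=cam("scene"); o=bot.get_obs()["ee_pos"]
# silhouette of funnel rim in the scene view: steel (low saturation) columns per row near the mouth
hsv=cv2.cvtColor(s["img"],cv2.COLOR_RGB2HSV); lab=cv2.cvtColor(s["img"],cv2.COLOR_RGB2LAB)[...,1]
zm=o[2]-.073
print("expected rim L/R/centre",proj(s,[[o[0],o[1]-.035,zm+.003],[o[0],o[1]+.035,zm+.003],[o[0],o[1],zm+.003]]).round(1).tolist())
u,v=proj(s,[[o[0],o[1],zm+.003]])[0].astype(int)
for r in range(v-14,v+20,3):
    m=np.where((hsv[r,u-40:u+40,1]<45)&(lab[r,u-40:u+40]>123)&(hsv[r,u-40:u+40,2]>60))[0]
    print(r,(m.min()+u-40,m.max()+u-40,len(m)) if len(m) else None)
E
```

```text
shift [-1.1  0.1 28.4] rot [-0.  -0.   0.1]
28.6 [0.6324 0.1161 0.1704] [-179.98   -0.     90.07] F [-0.4 -0.3 -0.5] T [-0.03 -0.02 -0.03] 0.01451099379793285 29.50925074517727
expected rim L/R/centre [[352.6, 255.6], [392.9, 253.5], [372.8, 254.6]]
240 (np.int64(362), np.int64(383), 11)
243 (np.int64(357), np.int64(384), 28)
246 (np.int64(355), np.int64(387), 33)
249 (np.int64(353), np.int64(390), 38)
252 (np.int64(352), np.int64(391), 40)
255 (np.int64(352), np.int64(391), 40)
258 (np.int64(352), np.int64(391), 40)
261 (np.int64(353), np.int64(390), 38)
264 (np.int64(346), np.int64(389), 36)
267 (np.int64(358), np.int64(387), 30)
270 (np.int64(363), np.int64(397), 20)
273 None
```

The funnel rim spans columns 352 to 391, against 352.6 to 392.9 expected, so it is level and on target. I'll lower it.

Request:
carry_out(moves="-1 0 8 0 0 0 5;-1 0 14 0 0 0 5;-1 0 19 0 0 0 5;-1 0 23 0 0 0 5;-1 0 25 0 0 0 5;-1 0 26 0 0 0 5;-1 0 26 0 0 0 5")

```text
time: 29.35
ee_pos: [0.6329, 0.1146, 0.1447]
tcp_rot: [180.0, -0.0, 90.0]
wrist_force: [0.2, 1.6, 2.2]
opening: 0.0148
grasp_force: 29.8
```

Request:
carry_out(moves="0 0 1 0 0 0 5;0 0 1 0 0 0 5")

```text
time: 29.55
ee_pos: [0.633, 0.1147, 0.1439]
tcp_rot: [179.9, -0.0, 90.0]
wrist_force: [-0.4, 3.1, 4.5]
opening: 0.0147
grasp_force: 30.0
```

Contact is light. I'll release, rise and move clear.

Request:
carry_out(moves="0 0 1 0 0 0 16;0 0 1 0 0 0 20;0 0 1 0 0 0 40;0 0 1 0 0 0 60;0 0 1 0 0 0 60;0 0 1 0 0 0 60;0 0 -30 0 0 0 60;0 0 -70 0 0 0 60;0 0 -110 0 0 0 60;0 0 -130 0 0 0 60;250 -250 -130 0 0 0 60;250 -250 -130 0 0 0 60;250 -250 -130 0 0 0 60;250 -250 -130 0 0 0 60;250 -250 -130 0 0 0 60;250 -250 -130 0 0 0 60;250 -250 -130 0 0 0 60;250 -250 -130 0 0 0 60;250 -250 -130 0 0 0 60;250 -250 -130 0 0 0 60")

```text
time: 31.55
ee_pos: [0.3832, 0.3639, 0.2733]
tcp_rot: [180.0, 0.0, 90.0]
wrist_force: [-0.3, -0.6, 0.3]
opening: 0.06
grasp_force: 0.0
```

```bash
python3 - <<'E'
from h import *
o=bot.get_obs();print(o["time"],o["ee_pos"])
s=cam("scene");t=cam("top")
x,y,z=.6325,.1145,.067
for c in(s,t):
    hsv=cv2.cvtColor(c["img"],cv2.COLOR_RGB2HSV).astype(int); lab=cv2.cvtColor(c["img"],cv2.COLOR_RGB2LAB)[...,1].astype(int)
    u,v=proj(c,[[x,y,z+.04]])[0].astype(int); w=np.s_[v-40:v+40,u-40:u+40]
    m=((hsv[w][...,1]<50)&(lab[w]>122)&(hsv[w][...,2]>50)).astype(np.uint8)
    k,l,st,ce=cv2.connectedComponentsWithStats(m); i=1+np.argmax(st[1:,4]); tgt=ce[i]+[u-40,v-40]
    b=st[i].copy(); b[:2]+=[u-40,v-40]
    r=least_squares(lambda p:model(c,"funnel",p[0],p[1],z,0)[0]-tgt,[x,y],diff_step=.02).x
    e=proj(c,[[x,y,z+.095],[x,y-.035,z+.003],[x,y+.035,z+.003],[x-.035,y,z],[x+.035,y,z]]).round(1).tolist()
    print("blob box",b,"fit",r.round(4),"model area",int(model(c,"funnel",*r,z,0)[1]),"exp tip,L,R,back,front",e)
    top=np.where(l==i)[0].min(); cols=[(rr+v-40,np.where(l[rr]==i)[0].min()+u-40,np.where(l[rr]==i)[0].max()+u-40) for rr in range(top,st[i][1]+st[i][3],5)]
    print([tuple(map(int,q)) for q in cols])
E
```

```text
31.55 [0.38320397 0.36388704 0.27330654]
blob box [ 352  229   39   54 1240] fit [0.6322 0.1144] model area 1289 exp tip,L,R,back,front [[375.0, 232.0], [350.8, 266.1], [390.1, 264.1], [367.8, 250.5], [372.9, 282.4]]
[(229, 372, 375), (234, 369, 377), (239, 368, 377), (244, 368, 376), (249, 364, 377), (254, 355, 385), (259, 353, 389), (264, 352, 390), (269, 352, 389), (274, 354, 387), (279, 360, 382)]
blob box [259 183  30  30 714] fit [0.6325 0.1152] model area 788 exp tip,L,R,back,front [[269.4, 190.3], [289.3, 197.3], [258.2, 197.3], [273.8, 213.0], [274.0, 182.1]]
[(183, 269, 278), (188, 262, 285), (193, 259, 287), (198, 259, 288), (203, 260, 287), (208, 263, 284)]
```

```bash
python3 - <<'E'
from h import *
s=cam("scene");t=cam("top"); i0=cv2.imread("pics/scene0.png")[:,:,::-1]
x,y,z=.6323,.1147,.067
a=np.linspace(0,2*np.pi,60); m=np.zeros((480,640),np.uint8)
R=[proj(s,np.c_[x+r*np.cos(a),y+r*np.sin(a),0*a+z+h]) for r,h in M["funnel"]]
for p,q in zip(R,R[1:]): cv2.fillConvexPoly(m,cv2.convexHull(np.r_[p,q].round().astype(np.int32)),1)
hsv=cv2.cvtColor(s["img"],cv2.COLOR_RGB2HSV).astype(int); lab=cv2.cvtColor(s["img"],cv2.COLOR_RGB2LAB)[...,1].astype(int)
for r in range(230,268,4):
    c=np.where(m[r])[0]; g=s["img"][r,362:386].astype(int)
    d=np.where((hsv[r,340:400,1]<50)&(lab[r,340:400]>122))[0]+340
    print(r,"model",(c.min()+c.max())/2,"seen",(d.min()+d.max())/2,len(c),len(d))
for n,(xx,yy,b) in {"mill":(445,330,28),"scoop":(172,362,45),"gjar":(270,238,20),"gram":(348,190,18),"pram":(391,156,16),"sjar":(360,215,14)}.items():
    d=np.abs(s["img"][yy-b:yy+b,xx-b:xx+b].astype(int)-i0[yy-b:yy+b,xx-b:xx+b]).max(2); print(n,"changed px",(d>40).sum())
E
```

```text
230 model 375.0 seen 373.0 9 7
234 model 375.0 seen 373.0 11 9
238 model 374.5 seen 373.0 10 9
242 model 374.0 seen 372.0 11 9
246 model 373.0 seen 372.0 11 9
250 model 370.0 seen 370.0 23 19
254 model 370.0 seen 370.0 33 31
258 model 370.5 seen 368.5 38 37
262 model 370.5 seen 368.5 40 40
266 model 371.0 seen 367.5 41 40
mill changed px 0
scoop changed px 0
gjar changed px 172
gram changed px 7
pram changed px 0
sjar changed px 29
```

```bash
python3 - <<'E'
from h import *
i0=cv2.imread("pics/scene0.png")[:,:,::-1]; s=cam("scene")
for im in(i0,s["img"]):
    h=cv2.cvtColor(np.ascontiguousarray(im),cv2.COLOR_RGB2HSV)[210:265,245:295]
    print(centroid(((h[...,1]>150)&(h[...,0]>50)&(h[...,0]<75)).astype(np.uint8)))
E
```

```text
(array([24.58990148, 26.94211823]), 812.0)
(array([24.55597015, 26.94900498]), 804.0)
```

The green jar hasn't moved, and neither have the mill and scoop. Handing in.

```bash
python3 -c "
from workcell import bot
print(bot.job_done())"
```

```text
the job is handed in; nothing more can be done
None
```

I built both stacks as asked and handed the job in at about 32 s of the 152 s allowed; the mill and scoop hadn't moved, but the hand-in gave no verdict and I checked the second stack only by measurement, having used all 14 pictures.

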